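# Refit the keyed drive pulley

## Robot

A 7-joint arm with a two-finger parallel gripper is mounted at the origin on the work surface; the furniture and walls round the work are solid. World frame = base frame: x ahead of the robot, y to its left, z up, the work surface at z = 0. Lengths are in m, angles in rad, forces in N, time in s.
With the tool pointing down it reaches from about 0.425 to 0.925 m from the base axis. Payload 6.8 kg.
Tool frame: the origin (TCP) lies midway between the tips of the shut fingers; the grasp point (between the pads) lies r.grasp_offset behind it (r.grasp_offset is the distance from the TCP to the grasp point, in m); z points along the fingers, y is the direction in which the jaws open and shut (so a half turn about z gives the same grasp; the last joint's range is limited). The gripper opens to 85 mm and grips with 20 to 120 N. Pads are 22 mm wide; open, the fingers measure 114 mm over their backs; the gripper's body (76 mm by 85 mm) begins 54 mm behind the grasp point. The pads swing forward as they close: fully open they stand 13 mm farther back than shut.
Start: joints at [-1.391, 0.477, 0.022, 1.555, -0.011, 1.109, -0.083], TCP at [0.192, 0.647, 0.231] pointing down, gripper open.
Joint ranges: [-2.96, 2.96], [-0.34, 2.1], [-1.41, 1.46], [0.24, 2.44], [-1.37, 4.51], [0.17, 1.92], [-2.96, 2.96]. Speed limits (rad/s): [2.39, 2.39, 3.14, 3.14, 3.14, 3.14, 3.14].

## Interface

Orientations are given as a rotation vector (axis times angle).
In Python, from bench import r gives the robot as it stands. The module is installed in compiled form; this text tells all that it offers.
- The arm moves only by the tool send_rows, never from a script. Its argument "moves" is one flat list of numbers, 4 for each row, row after row: the shift along the tool's x, y, z in mm, then the turn about the tool's z in degrees. A call has 1 to 8 rows; each row is the pose to reach, as a shift and turn from the pose commanded when the call began, along the tool's axes at that moment; what a row does not reach only later rows make up. A row lasts 1/8 s, in which the tool goes at most 62.5 mm and 10.7 degrees, less where a joint would pass 70% of its speed; a pose out of reach is approached as far as the arm can. A call with a gripper value outside its range is refused whole. "hand" is the closure, from 0 (fully open) to 1 (shut), set as the call begins (left out, the last holds). The fingers move at their own pace and stop on an object; "newtons" is the grip in N (left out, the last holds). Time passes only in rows, so rows that repeat a pose let the fingers close. It gives the time, the measured TCP pose, the force and the opening at its end, in the units of the state.
- r.get_obs(): the state, without advancing time (a new reading comes with each control period).
- r.grab_frame(name): name is "scene" or "side" or "wrist"; returns a dict with "img" (384x512x3 uint8, red, green, blue), "mtx" (3x3 intrinsics, pixels), "D" ([k1, k2, p1, p2, k3] as OpenCV has them; the pictures are not rectified), "world_to_cam" (4x4, takes a point from world to camera coordinates). Camera axes: x right, y up, looking along -z (the intrinsics and any distortion apply to the point x, -y, -z); pixel columns grow to the right and rows downward; lengths in m; the calibration is good to about 2 mm. A picture is of the moment at which its call begins. There is no depth.
- r.hand_in(): hands the job in, once; it reports no verdict.
The state is a dict: "clock": time; "joints": joint angles; "qvel": joint speeds; "tau": joint torques, N m; "tcp_pos": TCP position; "orientation": TCP orientation; "contact_force": force on the tool from outside, world axes, zero at the start; "moment": the same for the moment, N m; "grip_width": finger opening in m.
Only numpy, scipy, OpenCV 4.12 (cv2) and the standard library are available. Lean on these libraries where they do the work, as an engineer would, in place of code of your own. Each camera call takes 0.05 s, during which the arm holds its last target.

## Task

Put the toothed pulley with the blue boss back on the keyed shaft of the green bench drive: turn it while pressing down until its hidden slots find the shaft's keys and it drops fully home on the shoulder, then let go. Leave the black-bossed spare pulley, the clear cup, the spring clamp and the tape measure where they are.

Things in the scene. Friction and masses are not known exactly. Their poses are not given: they have to be found in the camera images.
- pulley_mid (a point): Middle (on the axis, 35 mm above the lower face) of the loose toothed aluminium pulley with a blue boss; 70 mm tall, z up. Round part 70 mm wide up to 34 mm above the lower face; then a solid square boss 34 x 34 mm from 34 to 70 mm, flats square to x and y. Grip two opposite flats, fingertips no lower than 36 mm above the lower face.
- pulley: The same pulley, about 0.25 kg; origin at the centre of its lower face. Blind bore from below, 33 mm deep, unseen from above: a round hole 16 mm in diameter with two opposite slots 12 mm wide reaching 13.5 mm from the axis, along its +x and -x (so it fits twice a turn).
- seat (a point): Centre of the top of the shoulder collar (34 mm in diameter, 79 mm above the table) on the fixed green drive; z up along the shaft, x and y follow the housing, NOT the keys. The pulley's lower face rests here when home, its middle then 35 mm above this point. Until slots and keys agree (within about 5 degrees) it stops on the key tops, 16 mm higher.
- drive: Fixed green housing 130 x 100 x 73 mm high; origin under its centre, on the table. Steel shaft, from the seat up: two opposite keys, 10 mm wide, 12 mm from axis to key edge, 16 mm tall; above them a round nose 13 mm in diameter to 25 mm, a cone to 31 mm. The keys' angle differs every time and is not given. About 1 N m turns the shaft.
- spare_mid (a point): Middle of the spare pulley, same size and shape but with a black boss, 35 mm above its lower face. Leave it.
- cup_mid (a point): Centre of an empty clear plastic cup, 76 mm in diameter, 101 mm tall, upright. Leave it.
- clamp: Black and orange spring clamp lying flat, 56 x 129 x 24 mm, origin at the centre of its underside. Leave it.
- tape_rule: Yellow tape measure standing on its base, 39 x 80 x 62 mm, origin at the centre of its underside. Leave it.
Not all that is in view belongs to the job. Leave any purple or red look-alike of the pulley alone.

How it is judged:
By the outcome, as a careful person would: the job done as asked, in the order asked, and still so for the second after the job is handed in, with the robot touching nothing.
It also fails if it takes over 64 s, if anything falls off the work surface, if the arm or the gripper's body presses on something with over 40 N, if the wrist force passes 120 N, or if a joint passes its speed limit or range.

## Working session

There is one attempt and no reset: what is moved stays moved. The work goes in short steps, Python scripts to look and compute and a tool call to move; the robot and the scene stay as the last step left them, time stands still between calls to the robot, and variables do not carry over. Pictures are saved under pics/ and viewed, and the job is handed in when it is done.

Besides the shell and the picture viewer there is one more tool, called after "Call:" in YAML: its name, and indented under it one key for each argument. send_rows: Moves the arm, as the interface text tells. Its arguments: {"type":"object","properties":{"moves":{"type":"array"},"hand":{"type":"number"},"newtons":{"type":"number"}},"required":["moves"]}

```bash
mkdir -p pics
python3 - <<'E'
from bench import r
import cv2,json,numpy as np,pickle
o=r.get_obs();print({k:np.round(v,4).tolist() for k,v in o.items()},r.grasp_offset)
d={}
for n in("scene","side","wrist"):
    f=r.grab_frame(n);d[n]=f;cv2.imwrite(f"pics/{n}0.png",f["img"][:,:,::-1]);print(n,f["mtx"].tolist(),f["D"],np.round(f["world_to_cam"],3).tolist())
pickle.dump(d,open("f0.pkl","wb"))
E
```

```text
{'clock': 0.0, 'joints': [-1.3911, 0.4778, 0.0223, 1.5565, -0.0115, 1.1093, -0.0831], 'qvel': [0.001, 0.0015, -0.0018, 0.0011, 0.0018, 0.0004, 0.0004], 'tau': [-0.0004, -59.6437, 1.6076, -28.12, 0.0125, 0.009, -0.0], 'tcp_pos': [0.1914, 0.6467, 0.2303], 'orientation': [-0.4505, -3.109, 0.0029], 'contact_force': [-0.3948, 0.2025, 0.8531], 'moment': [-0.0101, -0.0039, -0.0133], 'grip_width': 0.0851} 0.0187
scene [[349.43829225491874, 0.0, 250.398181113266], [0.0, 349.43829225491874, 189.36278261267935], [0.0, 0.0, 1.0]] [-0.02156129  0.          0.          0.          0.        ] [[0.675, -0.738, -0.005, -0.384], [0.298, 0.267, 0.917, -0.24], [-0.675, -0.621, 0.4, -0.939], [0.0, 0.0, 0.0, 1.0]]
side [[368.9333783616491, 0.0, 257.91070523775863], [0.0, 368.9333783616491, 193.14993329766222], [0.0, 0.0, 1.0]] [-0.05366928  0.          0.          0.          0.        ] [[0.921, -0.39, 0.015, -0.523], [0.172, 0.439, 0.882, -0.17], [-0.35, -0.81, 0.471, -0.907], [0.0, 0.0, 0.0, 1.0]]
wrist [[270.2965560467796, 0.0, 258.8532124147149], [0.0, 270.2965560467796, 193.22651200247657], [0.0, 0.0, 1.0]] [-0.05924987  0.          0.          0.          0.        ] [[0.283, 0.959, -0.002, -0.674], [-0.911, 0.268, -0.315, 0.042], [-0.301, 0.091, 0.949, -0.38], [0.0, 0.0, 0.0, 1.0]]
```

View pics/scene0.png

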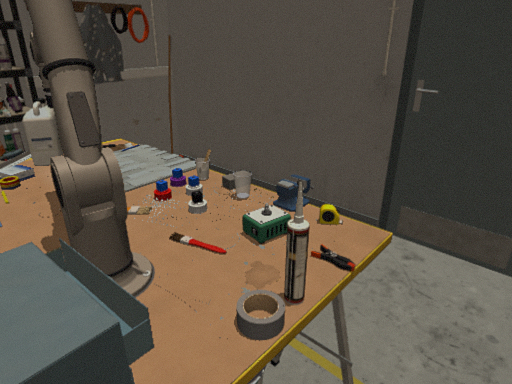

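View pics/side0.png

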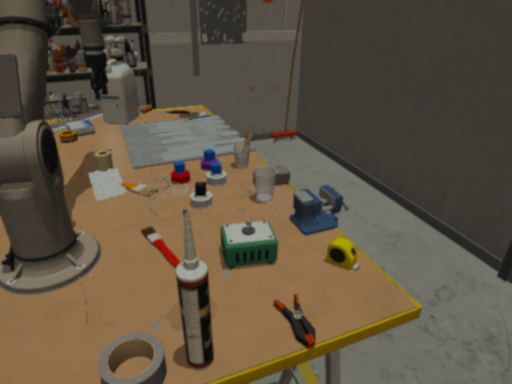

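View pics/wrist0.png

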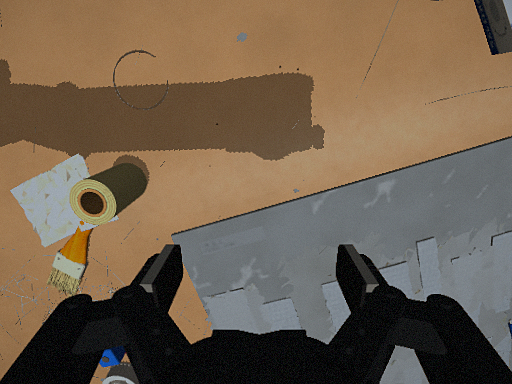

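The pictures show the blue-boss pulley at about (193,186) in scene and (215,173) in side. The black spare is just in front of it, with red and purple look-alikes to the left and behind, and the drive is at (250,245) in side. I'll enlarge these areas to measure them.

```bash
cat > h.py <<'E'
import numpy as np,cv2,pickle
from scipy.optimize import least_squares
F=np.diag([1.,-1,-1])
def proj(f,P):
    P=np.atleast_2d(np.asarray(P,float));T=f["world_to_cam"]
    c=(P@T[:3,:3].T+T[:3,3])@F
    return cv2.projectPoints(c,np.zeros(3),np.zeros(3),f["mtx"],np.array(f["D"]))[0][:,0]
def ray(f,uv):
    n=cv2.undistortPoints(np.array([[uv]],float),f["mtx"],np.array(f["D"]))[0,0]
    R=f["world_to_cam"][:3,:3];t=f["world_to_cam"][:3,3]
    d=R.T@(F@np.array([n[0],n[1],1]));return -R.T@t,d
def atz(f,uv,z):
    o,d=ray(f,uv);return o+d*(z-o[2])/d[2]
def tri(obs):
    return least_squares(lambda p:np.concatenate([proj(f,p)[0]-uv for f,uv in obs]),[.5,.0,.05])
def crop(f,x0,y0,x1,y1,s,name):
    cv2.imwrite(name,cv2.resize(f["img"][y0:y1,x0:x1,::-1],None,fx=s,fy=s,interpolation=cv2.INTER_CUBIC))
E
python3 - <<'E'
from h import *
d=pickle.load(open("f0.pkl","rb"))
crop(d["scene"],140,150,300,250,5,"pics/sc1.png")
crop(d["side"],160,135,290,275,4.2,"pics/si1.png")
E
```

```text
(no output)
```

View pics/sc1.png

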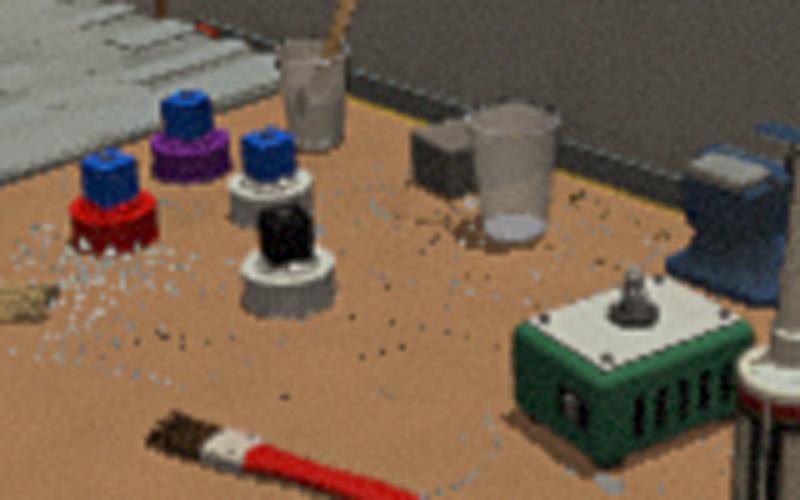

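View pics/si1.png

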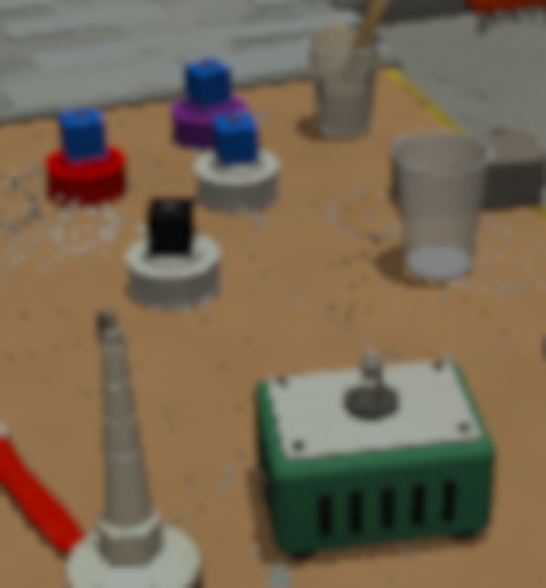

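Run:
```python
from h import *
d=pickle.load(open("f0.pkl","rb"));s,i=d["scene"],d["side"]
k=lambda x,y:(140+x/5,150+y/5)
m=lambda x,y:(160+x/4.2,135+y/4.2)
for n,a,b,z in [("blue",k(269,136),m(236,121),.07),("spare",k(286,214),m(172,206),.07),("tip",k(633,270),m(372,354),.11),("red",k(108,158),m(82,117),.07),("purple",k(187,98),m(207,68),.07),("cuprim",k(515,112),m(440,142),.101)]:
    q=tri([(s,a),(i,b)]);print(n,q.x.round(4),q.cost.round(2),atz(s,a,z).round(4),atz(i,b,z).round(4))
# plate corners
for n,a,b in [("c",k(545,319),m(281,381)),("c",k(606,358),m(299,446)),("c",k(724,314),m(464,427)),("c",k(657,281),m(438,366))]:
    q=tri([(s,a),(i,b)]);print(n,q.x.round(4),q.cost.round(2))
```

```text
blue [0.5263 0.2785 0.0665] 0.13 [0.5184 0.2677 0.07  ] [0.5248 0.2735 0.07  ]
spare [0.4363 0.1479 0.0651] 0.18 [0.4272 0.1357 0.07  ] [0.4345 0.1409 0.07  ]
tip [ 0.4758 -0.1548  0.1035] 0.39 [ 0.4622 -0.1671  0.11  ] [ 0.4727 -0.1621  0.11  ]
red [0.4102 0.3384 0.0649] 0.01 [0.4026 0.3261 0.07  ] [0.4083 0.3276 0.07  ]
purple [0.5387 0.4068 0.0645] 0.07 [0.5281 0.3913 0.07  ] [0.5357 0.3959 0.07  ]
cuprim [0.6306 0.0975 0.1057] 0.61 [0.6334 0.099  0.101 ] [0.6368 0.1118 0.101 ]
c [ 0.4318 -0.1179  0.0726] 0.53
c [ 0.4215 -0.1794  0.0695] 0.17
c [ 0.515  -0.1997  0.0715] 0.21
c [ 0.5286 -0.1321  0.069 ] 0.47
```

Run:
```python
from h import *
from scipy.spatial.transform import Rotation as R
from bench import r
d=pickle.load(open("f0.pkl","rb"));s,i,w=d["scene"],d["side"],d["wrist"]
for n,a,b in [("tube tip",(299,182),(186,212)),("tube shoulder",(298,225),(193,270)),("tube base",(295,297),(200,362)),("vise top",(286,183),(305,197)),("vise screw",(305,180),(330,192)),("vise base",(285,207),(315,228))]:
    q=tri([(s,a),(i,b)]);print(n,q.x.round(3),q.cost.round(1))
o=r.get_obs();M=R.from_rotvec(o["orientation"]).as_matrix();print(M.round(3))
T=w["world_to_cam"];c=-T[:3,:3].T@T[:3,3]
print("cam in tool",(M.T@(c-o["tcp_pos"])).round(4),"view dir tool",(M.T@(-T[2,:3])).round(3), "right",(M.T@T[0,:3]).round(3))
```

```text
tube tip [ 0.278 -0.408  0.31 ] 0.9
tube shoulder [ 0.28  -0.41   0.204] 0.8
tube base [ 0.275 -0.42   0.002] 0.8
vise top [ 0.673 -0.086  0.093] 0.1
vise screw [ 0.726 -0.128  0.113] 6.1
vise base [ 0.754 -0.028 -0.062] 2.1
[[-0.959  0.284 -0.   ]
 [ 0.284  0.959 -0.001]
 [-0.    -0.001 -1.   ]]
cam in tool [ 0.0804 -0.0005 -0.1422] view dir tool [-0.315 -0.001  0.949] right [0.001 1.    0.001]
```

Call:
send_rows:
  moves: [-25,-16,0,0,-76,-48,0,0,-127,-80,0,0,-178,-112,0,0,-229,-144,0,0,-280,-176,0,0,-331,-208,0,0,-382,-240,0,0]

```text
clock: 1.15
tcp_pos: [0.4907, 0.307, 0.2313]
orientation: [-0.45, -3.109, -0.0]
contact_force: [0.6, 1.2, -1.3]
grip_width: 0.0853
```

Call:
send_rows:
  moves: [-30,-19,0,0,-40,-25,0,0,-40,-25,0,0]

```text
clock: 1.52
tcp_pos: [0.5208, 0.2736, 0.231]
orientation: [-0.451, -3.108, -0.0]
contact_force: [-0.4, -0.2, -0.6]
grip_width: 0.0852
```

Run:
```python
from h import *
from bench import r
f=r.grab_frame("wrist");pickle.dump(f,open("w1.pkl","wb"));cv2.imwrite("pics/w1.png",f["img"][:,:,::-1])
o=r.get_obs();print({k:np.round(v,4).tolist() for k,v in o.items()})
print(proj(f,[[.523,.275,.07],[.523,.275,0.034]]))
```

```text
{'clock': 1.575, 'joints': [-0.7382, 0.3361, 0.1858, 1.7799, -0.0721, 1.0326, 0.7589], 'qvel': [-0.0193, -0.0017, -0.016, 0.0019, -0.0003, 0.0009, 0.0011], 'tau': [1.5746, -48.644, 3.8493, -26.9472, 0.1392, -0.0023, 0.039], 'tcp_pos': [0.52, 0.2747, 0.231], 'orientation': [-0.4481, -3.1085, -0.0005], 'contact_force': [-0.0485, 0.5681, -0.9212], 'moment': [-0.0421, 0.0101, -0.0022], 'grip_width': 0.0857}
[[261.0591467  178.26019919]
 [260.8589561  170.95726436]]
```

View pics/w1.png

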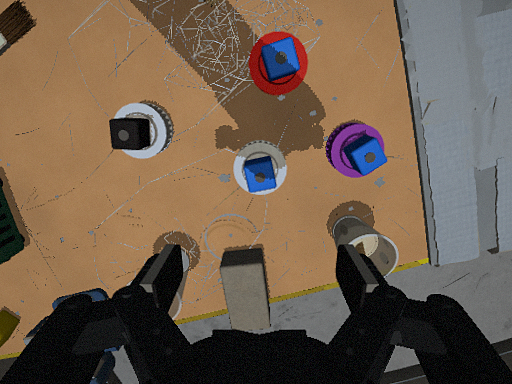

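The blue-boss pulley is at (260,173), almost exactly where I predicted. Next I'll fit the boss outline.

Run:
```python
from h import *
f=pickle.load(open("w1.pkl","rb"))
crop(f,225,130,300,200,8,"pics/w1c.png")
hsv=cv2.cvtColor(f["img"],cv2.COLOR_RGB2HSV)
m=cv2.inRange(hsv,(100,100,110),(125,255,255));m[:150]=0;m[205:]=0;m[:,:230]=0;m[:,300:]=0
c=max(cv2.findContours(m,0,2)[0],key=cv2.contourArea);print(cv2.minAreaRect(c),cv2.approxPolyDP(c,2.5,True)[:,0].tolist())
```

```text
((259.7633972167969, 176.72927856445312), (26.749881744384766, 28.426116943359375), 77.90524291992188) [[269, 162], [244, 167], [249, 191], [275, 186]]
```

View pics/w1c.png

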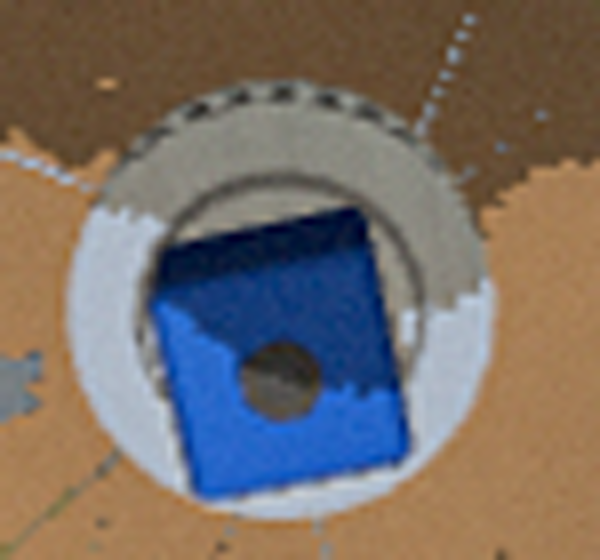

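Run:
```python
from h import *
f=pickle.load(open("w1.pkl","rb"))
from scipy.spatial.transform import Rotation as R
P=np.array([atz(f,(225+x/8-.5,130+y/8-.5),.07) for x,y in [(155,295),(380,248),(410,460),(200,498)]])
print(P.round(4),P.mean(0).round(4));e=np.diff(np.vstack([P,P[:1]]),axis=0)
print(np.linalg.norm(e,axis=1).round(4),np.degrees(np.arctan2(e[:,1],e[:,0])).round(1))
print("hole",atz(f,(225+280/8-.5,130+382/8-.5),.07).round(4))
t=np.linspace(0,2*np.pi,9)[:-1]
# disk top circle at .034: left x=66,right 493,bottom 520, 
for p in [(66,300),(493,300),(280,520),(280,80)]: print(p,atz(f,(225+p[0]/8-.5,130+p[1]/8-.5),.034).round(4))
M=R.from_rotvec([-.45,-3.109,0]).as_matrix();print("tool y az",np.degrees(np.arctan2(M[1,1],M[0,1])))
```

```text
[[0.5039 0.2601 0.07  ]
 [0.5065 0.2928 0.07  ]
 [0.5381 0.2886 0.07  ]
 [0.5349 0.2573 0.07  ]] [0.5208 0.2747 0.07  ]
[0.0328 0.0319 0.0314 0.0312] [ 85.5  -7.7 -95.7 174.8]
hole [0.5213 0.2736 0.07  ]
(66, 300) [0.5078 0.2419 0.034 ]
(493, 300) [0.5272 0.3076 0.034 ]
(280, 520) [0.5532 0.2643 0.034 ]
(280, 80) [0.484  0.2847 0.034 ]
tool y az 73.52828648314596
```

Call:
send_rows:
  moves: [-1,0,25,-5,-1,0,75,-10.7,-1,0,125,-10.7,-1,0,160,-10.7,-1,0,180,-10.7,-1,0,188,-10.7,-1,0,191,-10.7,-1,0,191,-10.7]

```text
clock: 2.58
tcp_pos: [0.5222, 0.2739, 0.041]
orientation: [0.158, 3.137, 0.001]
contact_force: [0.5, 0.4, 0.7]
grip_width: 0.0849
```

Run:
```python
from h import *
from bench import r
f=r.grab_frame("wrist");cv2.imwrite("pics/w2.png",f["img"][:,:,::-1])
f=r.grab_frame("side");crop(f,150,110,270,210,6,"pics/s2.png")
print(r.get_obs()["joints"],r.get_obs()["tcp_pos"],r.get_obs()["contact_force"])
```

```text
[-0.67382222  0.58014805  0.11272615  1.90906881 -0.10143415  0.6561848
  0.97081238] [0.52243905 0.27358663 0.04121164] [-0.61019312  0.36758857  0.39068764]
```

View pics/w2.png

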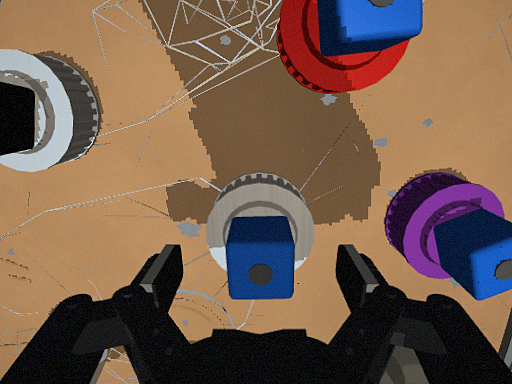

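View pics/s2.png

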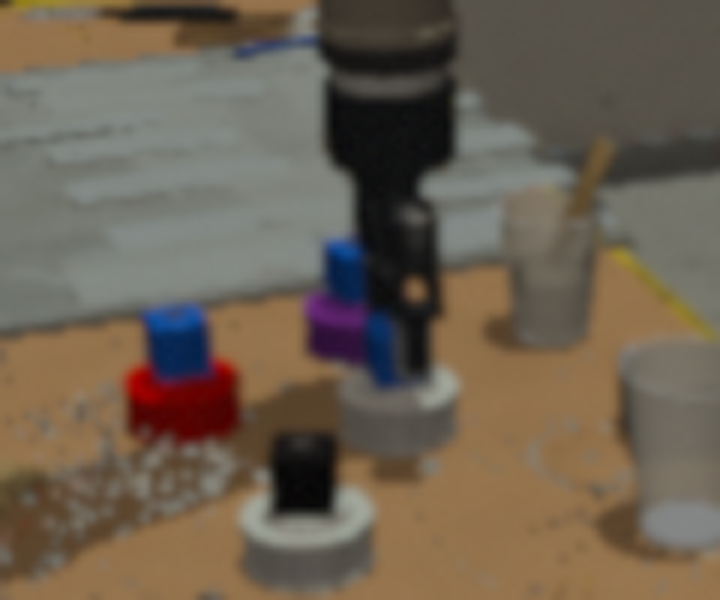

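The boss is centred between the open pads and square to them, with its top at about (260,272). Closing now.

Call:
send_rows:
  moves: [0,0,0,0,0,0,0,0,0,0,0,0,0,0,0,0,0,0,0,0,0,0,0,0]
  hand: 1
  newtons: 60

```text
clock: 3.42
tcp_pos: [0.5225, 0.2733, 0.0407]
orientation: [0.159, 3.137, 0.001]
contact_force: [0.9, -0.5, 5.0]
grip_width: 0.0333
```

Call:
send_rows:
  moves: [0,0,-25,0,0,0,-80,0,0,0,-135,0,0,0,-175,0,0,0,-190,0,0,0,-190,0]

```text
clock: 4.18
tcp_pos: [0.5217, 0.2731, 0.2298]
orientation: [-0.158, -3.137, 0.0]
contact_force: [0.6, -0.1, -1.9]
grip_width: 0.0331
```

Call:
send_rows:
  moves: [-5,-25,0,0,-15,-80,0,0,-25,-140,0,0,-35,-200,0,0,-45,-260,0,0,-55,-320,0,0,-65,-375,0,0,-72,-410,0,0]

```text
clock: 5.18
tcp_pos: [0.5503, -0.1453, 0.2275]
orientation: [-0.164, -3.133, 0.002]
contact_force: [-0.0, 0.6, -2.1]
grip_width: 0.0333
```

Call:
send_rows:
  moves: [-4,-12,0,0,-4,-12,0,0,-4,-12,0,0]

```text
clock: 5.55
tcp_pos: [0.5549, -0.1521, 0.2294]
orientation: [-0.154, -3.136, -0.002]
contact_force: [0.1, 0.3, -2.0]
grip_width: 0.0332
```

Run:
```python
from h import *
from bench import r
f=r.grab_frame("wrist");pickle.dump(f,open("w3.pkl","wb"));cv2.imwrite("pics/w3.png",f["img"][:,:,::-1])
o=r.get_obs();print({k:np.round(v,4).tolist() for k,v in o.items()})
u=proj(f,[.474,-.158,.095])[0];print(u)
x,y=int(u[0]),int(u[1]);crop(f,max(x-60,0),max(y-50,0),x+60,y+50,6,"pics/w3c.png");print(max(x-60,0),max(y-50,0))
```

```text
{'clock': 5.6, 'joints': [-0.116, 0.3245, 0.3461, 1.8187, -0.1281, 1.0213, 1.7533], 'qvel': [0.0008, -0.007, 0.0061, -0.0055, 0.0028, 0.0011, 0.0031], 'tau': [0.512, -46.3934, 4.5026, -27.1873, 0.038, 0.0034, -0.0068], 'tcp_pos': [0.555, -0.1522, 0.2297], 'orientation': [-0.154, -3.1368, -0.0015], 'contact_force': [0.8173, 0.6135, -1.4195], 'moment': [-0.0118, -0.0224, 0.0028], 'grip_width': 0.0334}
[245.31557008 105.08117421]
185 55
```

View pics/w3.png

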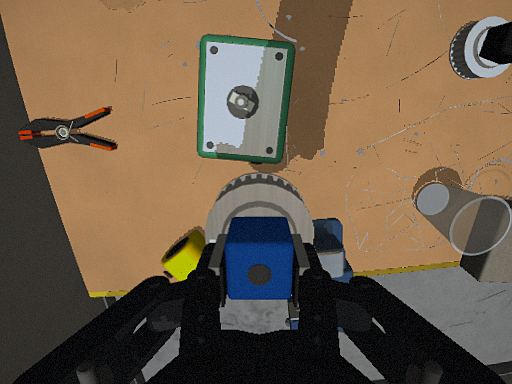

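View pics/w3c.png

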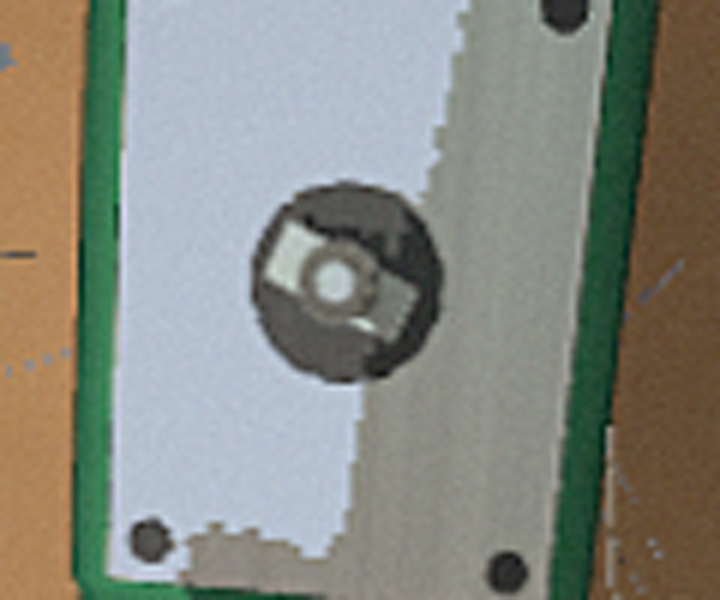

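The keys show clearly as a light bar across the collar, from crop (278,252) to (407,317). The nose tip is at crop (334,283).

Run:
```python
from h import *
f=pickle.load(open("w3.pkl","rb"))
g=lambda x,y,z:atz(f,(185+(x+.5)/6-.5,55+(y+.5)/6-.5),z)
C=[g(293,220,.095),g(263,285,.095),g(395,342,.095),g(421,290,.095)]
for a,b in((0,3),(1,2),(0,1),(3,2)):
    e=C[b]-C[a];print(np.linalg.norm(e).round(4),np.degrees(np.arctan2(e[1],e[0])).round(1))
print("keyctr",np.mean(C,0).round(4),"collar",g(347,282,.079).round(4),"tip",g(334,283,.110).round(4))
for p in [(252,282),(442,282),(347,182),(347,382)]: print(g(*p,.079).round(4))
# pulley position in view: boss top corners at z=tcp+.029
```

```text
0.0233 56.5
0.0233 61.5
0.0113 -32.7
0.0093 -33.3
keyctr [ 0.4708 -0.1611  0.095 ] collar [ 0.4702 -0.1614  0.079 ] tip [ 0.4706 -0.1616  0.11  ]
[ 0.4685 -0.1776  0.079 ]
[ 0.4718 -0.1451  0.079 ]
[ 0.454  -0.1595  0.079 ]
[ 0.4869 -0.1633  0.079 ]
```

Run:
```python
from h import *
f=pickle.load(open("w3.pkl","rb"))
crop(f,200,165,320,305,4.2,"pics/w3p.png")
from scipy.spatial.transform import Rotation as R
M=R.from_rotvec([-.154,-3.1368,-.0015]).as_matrix();print(M.round(3))
t=np.array([.555,-.1522,.2297])
print("hole rel tool",M.T@(atz(f,(259,274),.2587)-t))
```

```text
[[-0.995  0.098 -0.001]
 [ 0.098  0.995  0.001]
 [ 0.001  0.001 -1.   ]]
hole rel tool [ 0.00127314 -0.00037014 -0.02899901]
```

View pics/w3p.png

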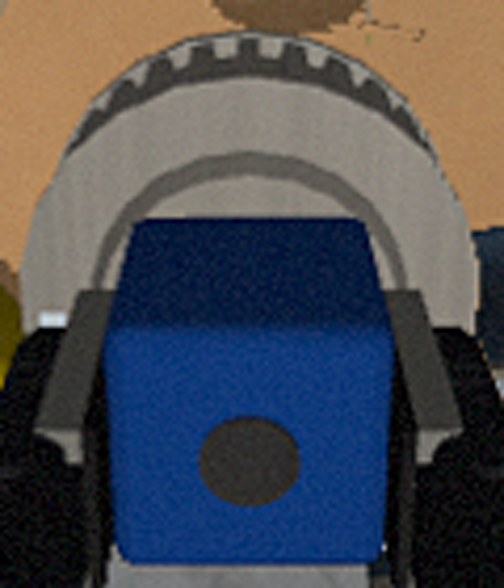

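Call:
send_rows:
  moves: [20,-4,5,6,50,-11,20,15,72,-15,40,24,82,-17.6,55,26.4,82,-17.6,60,26.4,82,-17.6,60,26.4]

```text
clock: 6.35
tcp_pos: [0.4726, -0.1628, 0.1705]
orientation: [0.867, 3.019, 0.0]
contact_force: [-0.1, -0.1, -1.5]
grip_width: 0.0331
```

```bash
cat > st.py <<'E'
from h import *
from scipy.spatial.transform import Rotation as R
from bench import r
o=r.get_obs();M=R.from_rotvec(o["orientation"]).as_matrix()
print("t",o["clock"],"tcp",o["tcp_pos"].round(4),"F",np.round(o["contact_force"],1),"mom",np.round(o["moment"],2),"yaz",np.degrees(np.arctan2(M[1,1],M[0,1])).round(2),"tilt",M[:2,2].round(4),"j",np.round(o["joints"],2))
pc=np.array(o["tcp_pos"])+M@np.array([.0013,-.0004,-.0]);print("pulley xy",pc.round(4),"need tool mm",(M.T@(np.array([.4706,-.1613,pc[2]])-pc)*1000).round(1))
E
python3 st.py
python3 - <<'E'
from h import *
from bench import r
for n,c in(("side",(195,150,315,275)),("scene",(220,130,330,250))):
    f=r.grab_frame(n);crop(f,*c,4.7,f"pics/{n}4.png")
a=cv2.imread("pics/side4.png");b=cv2.imread("pics/scene4.png");h=min(a.shape[0],b.shape[0]);x=np.hstack([a[:h],b[:h]]);cv2.imwrite("pics/4.png",cv2.resize(x,None,fx=.72,fy=.72))
E
```

```text
t 6.35 tcp [ 0.4726 -0.1628  0.1705] F [-0.1 -0.1 -1.5] mom [ 0.01 -0.02 -0.01] yaz 57.96 tilt [0.0006 0.0001] j [-0.16  0.28  0.43  2.05 -0.15  0.84  1.38]
pulley xy [ 0.4712 -0.1625  0.1705] need tool mm [ 1.2  0.6 -0. ]
```

View pics/4.png

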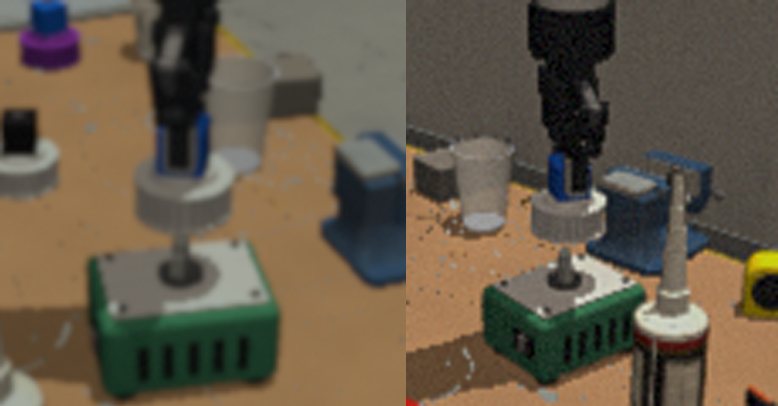

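The pulley hangs directly over the nose in both views. I'll apply the small correction and lower it onto the cone.

Call:
send_rows:
  moves: [1,0.5,8,0,1,0.5,15,0,1,0.5,20,0,1,0.5,24,0,1,0.5,27,0]

```text
clock: 7.08
tcp_pos: [0.471, -0.1628, 0.143]
orientation: [-0.871, -3.018, 0.0]
contact_force: [0.5, -0.1, -1.8]
grip_width: 0.0332
```

```bash
python3 st.py
```

```text
t 7.075 tcp [ 0.471  -0.1628  0.143 ] F [ 0.5 -0.1 -1.8] mom [-0.03  0.06 -0.02] yaz 57.8 tilt [-0.0002 -0.    ] j [-0.14  0.32  0.42  2.08 -0.18  0.78  1.4 ]
pulley xy [ 0.4697 -0.1624  0.143 ] need tool mm [-0.1  1.4 -0. ]
```

Call:
send_rows:
  moves: [0,0.7,3,0,0,0.7,5,0,0,0.7,7,0,0,0.7,9,0,0,0.7,9,0]

```text
clock: 7.7
tcp_pos: [0.4717, -0.1623, 0.1355]
orientation: [0.871, 3.018, 0.001]
contact_force: [-4.2, 1.9, 11.6]
grip_width: 0.0334
```

```bash
python3 st.py
```

```text
t 7.7 tcp [ 0.4717 -0.1623  0.1355] F [-4.2  1.9 11.6] mom [ 0.27  1.06 -0.  ] yaz 57.79 tilt [0.0006 0.0007] j [-0.14  0.33  0.41  2.08 -0.19  0.76  1.4 ]
pulley xy [ 0.4704 -0.1619  0.1355] need tool mm [0.2 0.6 0. ]
```

Contact is at the key-top height with about 13 N. I'll ease sideways by half a millimetre and sweep ±9° around this angle.

Call:
send_rows:
  moves: [0.5,0,0.3,3,0.5,0,0.3,6,0.5,0,0.3,9,0.5,0,0.3,5,0.5,0,0.3,0,0.5,0,0.3,-5,0.5,0,0.3,-9,0.5,0,0.3,-9]

```text
clock: 8.7
tcp_pos: [0.4728, -0.1621, 0.1355]
orientation: [0.63, 3.074, 0.001]
contact_force: [-1.2, 1.3, 9.2]
grip_width: 0.0331
```

```bash
python3 st.py
```

```text
t 8.7 tcp [ 0.4728 -0.1621  0.1355] F [-1.2  1.3  9.2] mom [0.24 0.13 0.03] yaz 66.85 tilt [0.0038 0.    ] j [-0.11  0.33  0.38  2.08 -0.17  0.76  1.54]
pulley xy [ 0.4714 -0.1619  0.1355] need tool mm [ 1.   0.3 -0. ]
```

Call:
send_rows:
  moves: [0.3,-0.2,-3,5,0.5,-0.4,-3,15,0.8,-0.6,-3,25,1,-0.8,-3,35,1.3,-1,-3,45,1.6,-1.1,-3,55,1.8,-1.2,-3,65,2,-1.3,-3,75]

```text
clock: 9.7
tcp_pos: [0.4687, -0.1622, 0.137]
orientation: [2.38, 2.05, 0.0]
contact_force: [0.2, 0.2, -2.2]
grip_width: 0.0333
```

Call:
send_rows:
  moves: [0,0,0,6,0,0,0,10,0,0,0,10,0,0,0,10]

```text
clock: 10.2
tcp_pos: [0.4687, -0.1622, 0.137]
orientation: [-2.543, -1.844, -0.0]
contact_force: [-0.2, 0.5, -1.9]
grip_width: 0.0329
```

```bash
python3 st.py
```

```text
t 10.2 tcp [ 0.4687 -0.1622  0.137 ] F [-0.2  0.5 -1.9] mom [ 0.01  0.02 -0.03] yaz -18.1 tilt [0.     0.0001] j [-0.39  0.38  0.74  2.1  -0.36  0.79  0.26]
pulley xy [ 0.4687 -0.1608  0.137 ] need tool mm [0.1 1.9 0. ]
```

Call:
send_rows:
  moves: [0,1,0,4,0,1.6,1,6,0,1.6,2,8,0,1.6,3,10,0,1.6,3,12,0,1.6,3,14,0,1.6,3,16,0,1.6,3,16]

```text
clock: 11.2
tcp_pos: [0.4701, -0.1626, 0.1338]
orientation: [-2.776, -1.47, 0.001]
contact_force: [0.3, 0.5, -0.6]
grip_width: 0.0332
```

```bash
python3 st.py
```

```text
t 11.2 tcp [ 0.4701 -0.1626  0.1338] F [ 0.3  0.5 -0.6] mom [ 0.03  0.02 -0.01] yaz -34.2 tilt [-0.0004 -0.    ] j [-0.44  0.41  0.81  2.1  -0.42  0.79  0.03]
pulley xy [ 0.4705 -0.1613  0.1338] need tool mm [ 0.1  0.1 -0. ]
```

It is below the key-top level with no force, so the slots have found the keys. Lowering to home.

Call:
send_rows:
  moves: [0,0,2,0,0,0,4,0,0,0,7,0,0,0,10,0,0,0,12,0,0,0,13,0,0,0,13,0]

```text
clock: 12.08
tcp_pos: [0.4701, -0.1627, 0.1209]
orientation: [-2.776, -1.47, 0.0]
contact_force: [-0.2, 1.3, -2.5]
grip_width: 0.033
```

```bash
python3 st.py
```

```text
t 12.075 tcp [ 0.4701 -0.1627  0.1209] F [-0.2  1.3 -2.5] mom [ 0.26 -0.08 -0.03] yaz -34.19 tilt [-0.0002  0.0001] j [-0.42  0.43  0.79  2.11 -0.44  0.77  0.05]
pulley xy [ 0.4705 -0.1614  0.1209] need tool mm [ 0.1  0.  -0. ]
```

Call:
send_rows:
  moves: [0,0,1,0,0,0,2,0,0,0,2.5,0,0,0,2.5,0]

```text
clock: 12.58
tcp_pos: [0.4702, -0.1627, 0.1196]
orientation: [-2.775, -1.469, -0.001]
contact_force: [-5.9, 3.5, 15.4]
grip_width: 0.0331
```

```bash
python3 st.py
```

```text
t 12.575 tcp [ 0.4702 -0.1627  0.1196] F [-5.9  3.5 15.4] mom [0.98 1.33 0.07] yaz -34.21 tilt [0.0001 0.0017] j [-0.41  0.43  0.78  2.11 -0.45  0.76  0.06]
pulley xy [ 0.4706 -0.1614  0.1196] need tool mm [ 0.1 -0.1  0. ]
```

It hit a firm stop at 0.1196, 16 mm below the key-top contact at 0.1355. I'll relax the press, let go and retreat.

Call:
send_rows:
  moves: [0,0,-1.2,0,0,0,-1.2,0]

```text
clock: 12.82
tcp_pos: [0.4701, -0.1627, 0.1197]
orientation: [-2.776, -1.47, -0.0]
contact_force: [-1.7, 1.3, 2.2]
grip_width: 0.0333
```

Call:
send_rows:
  moves: [0,0,0,0,0,0,0,0,0,0,0,0,0,0,0,0,0,0,0,0,0,0,0,0]
  hand: 0

```text
clock: 13.58
tcp_pos: [0.4702, -0.1628, 0.1197]
orientation: [-2.776, -1.47, 0.0]
contact_force: [-0.5, 0.8, 0.4]
grip_width: 0.0854
```

Call:
send_rows:
  moves: [0,0,-15,0,0,0,-50,0,0,0,-100,0,0,0,-130,0,0,0,-130,0]

```text
clock: 14.2
tcp_pos: [0.4717, -0.1634, 0.2525]
orientation: [2.774, 1.469, 0.008]
contact_force: [0.9, -0.3, 0.5]
grip_width: 0.0855
```

```bash
python3 st.py
python3 - <<'E'
from h import *
from bench import r
for n in("side","scene","wrist"):
    f=r.grab_frame(n);pickle.dump(f,open(f"e_{n}.pkl","wb"));cv2.imwrite(f"pics/e_{n}.png",f["img"][:,:,::-1])
    u=[]
    c=np.array([.4706,-.1613])
    t=np.linspace(0,2*np.pi,60)
    im=f["img"][:,:,::-1].copy();im=cv2.resize(im,None,fx=4,fy=4,interpolation=cv2.INTER_CUBIC)
    for z,R in((.079,.035),(.113,.035)):
        p=proj(f,np.c_[c[0]+R*np.cos(t),c[1]+R*np.sin(t),0*t+z]);cv2.polylines(im,[np.int32((p+.5)*4)],True,(0,0,255),1)
    a=np.radians(-34.2);cs=[(17,17),(-17,17),(-17,-17),(17,-17)]
    p=proj(f,[[c[0]+(x*np.cos(a)-y*np.sin(a))/1e3,c[1]+(x*np.sin(a)+y*np.cos(a))/1e3,.149] for x,y in cs]);cv2.polylines(im,[np.int32((p+.5)*4)],True,(0,255,255),1)
    m=(p.mean(0)*4).astype(int);cv2.imwrite(f"pics/e_{n}c.png",im[max(m[1]-200,0):m[1]+260,max(m[0]-260,0):m[0]+260])
E
```

```text
t 14.2 tcp [ 0.4717 -0.1634  0.2525] F [ 0.9 -0.3  0.5] mom [ 0.07 -0.03 -0.02] yaz -34.19 tilt [0.0056 0.0005] j [-0.6   0.22  0.96  1.99 -0.21  1.03 -0.15]
pulley xy [ 0.4721 -0.1621  0.2525] need tool mm [-0.2 -1.7 -0. ]
```

View pics/e_sidec.png

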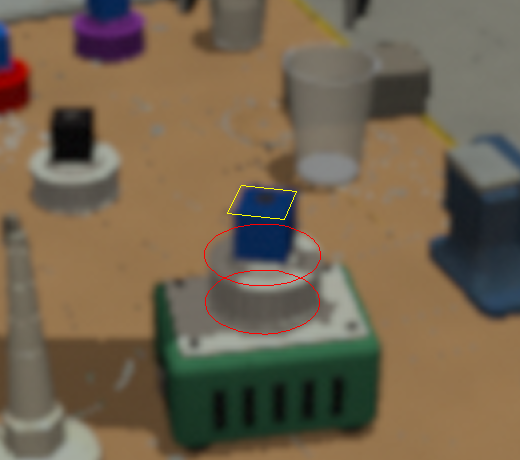

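View pics/e_scenec.png

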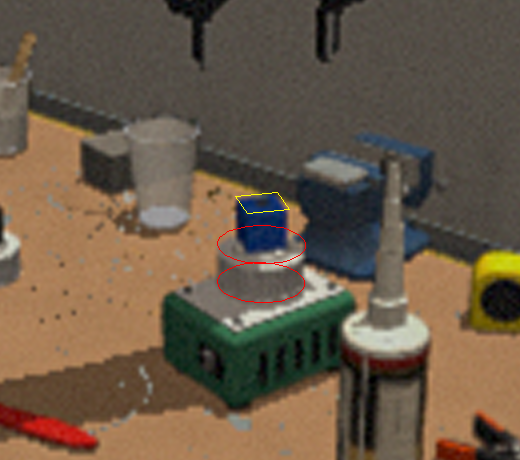

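View pics/e_wrist.png

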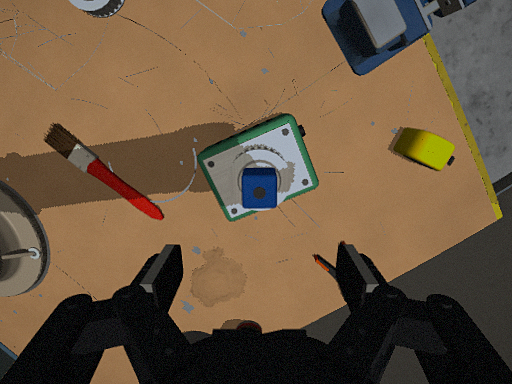

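View pics/e_side.png

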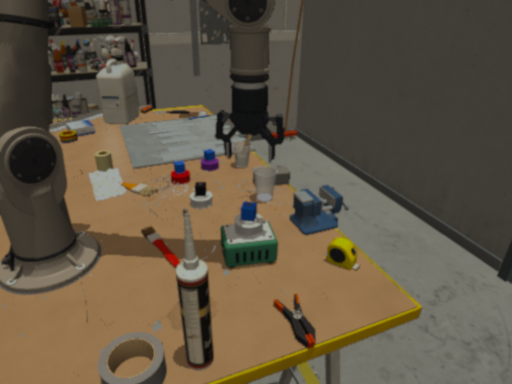

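The pulley sits upright and close to the housing, free of the gripper. The predicted home outlines match apart from the few-millimetre camera offset seen earlier, and the other objects haven't moved. Handing in.

```bash
python3 -c "
from bench import r
print(r.hand_in())"
```

```text
the job is handed in; nothing more can be done
None
```

The blue-boss pulley is back on the drive shaft and, by every check but a rough camera one, fully home on the shoulder. The gripper is open and clear above it. I handed in at about 14.3 s of the 64 s allowed.

- **Finding the slots:** I gripped the boss flats and read the key angle (about 58°) from the wrist camera. The first of the two possible angles stopped on the key tops at TCP height 0.1355 m, even after a ±9° sweep. A quarter turn further, pressing lightly, the slots found the keys.
- **Seated:** It dropped to a firm stop at 0.1196 m, pushing back with 15 N. That is 15.9 mm lower, against the 16 mm expected. The highest force I read was about 17 N.
- **Final pictures:** The pulley stands upright and seated on the drive. The spare, cup, clamp and tape measure appear where they were; I judged this by eye and did not re-measure their positions.
- **Disagreement:** The predicted home outline sat a few millimetres off in the scene and side pictures. The same cameras were off by about that much before I moved anything, so I relied on the height drop and the firm stop as proof of seating.

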